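# Stagger the bamboo bathroom trays into a stepped stack

### The arm

A 6-joint arm with a two-finger parallel gripper is mounted at the origin on the work surface. World frame = base frame: x ahead of the robot, y to its left, z up, the work surface at z = 0. Lengths are in m, angles in degrees, forces in N, time in s.
With the tool pointing down it reaches from about 0.375 to 0.925 m from the base axis. Payload 5.7 kg.
Tool frame: the origin (TCP) lies midway between the tips of the shut fingers; the grasp point (between the pads) lies 19 mm behind it; z points along the fingers, y is the line along which they close (so a half turn about z gives the same grasp; the last joint's range is limited). The gripper opens to 85 mm and grips with 20 to 120 N. Pads are 22 mm wide; open, the fingers measure 114 mm over their backs; the gripper's body (76 mm by 85 mm) begins 54 mm behind the grasp point. The pads swing forward as they close: fully open they stand 13 mm farther back than shut.
Start: joints at [59.124, 20.558, 86.54, -0, 72.909, -6.595], TCP at [0.247, 0.547, 0.194] pointing down, gripper open.
Joint ranges: [-170.27, 170.27], [-57.76, 135], [12.27, 136.19], [-55.21, 235.2], [11.17, 155.16], [-170.74, 170.74]. Speed limits (degrees/s): [136.94, 136.94, 180, 180, 180, 180].

### API

Orientations are given as [roll, pitch, yaw] about the fixed x, y, z axes, in that order (R = Rz(yaw) Ry(pitch) Rx(roll)).
In Python, from plant import env gives the robot as it stands.
- The arm moves only by the tool send_rows, never from a script. Its argument "rows" is a list of rows, each a list of 5 numbers: the opening in per cent of the stroke, from 0 (shut) to 100 (fully open), then the shift along the tool's x, y, z in mm, then the turn about the tool's z in rad. In form: [[claw, tx, ty, tz, twist], ...]. A call has 1 to 5 rows; each row is the pose to reach, as a shift and turn from the pose commanded when the call began, along the tool's axes at that moment; what a row does not reach only later rows make up. A row lasts 1/10 s, in which the tool goes at most 50 mm and 8.59 degrees, less where a joint would pass 70% of its speed; a pose out of reach is approached as far as the arm can. A call with a gripper value outside its range is refused whole. The fingers move at their own pace and stop on an object; the grip force is fixed at half the most. Time passes only in rows, so rows that repeat a pose let the fingers close. It gives the time, the measured TCP pose, the force, the opening and the grip force at its end, in the units of the state.
- env.get_state(): the state, without advancing time (a new reading comes with each control period).
- env.snapshot(name): name is "side" or "top"; returns a dict with "image" (420x560x3 uint8, red, green, blue), "intrinsics" (3x3 intrinsics, pixels), "origin" and "orientation" of the camera in the world. Camera axes: x right, y down, z forward; pixel columns grow to the right and rows downward; lengths in m; the calibration is good to about 2 mm. A picture is of the moment at which its call begins. There is no depth.
- env.hand_in(): hands the job in; it is judged then, once.
The state is a dict: "time_s": time; "q": joint angles; "joint_vel": joint speeds; "effort": joint torques, N m; "eef_pos": TCP position; "eef_rot": TCP orientation; "wrist_force": force on the tool from outside, world axes, zero at the start; "moment": the same for the moment, N m; "width": finger opening in m; "grip_force": force on a finger pad.
Only numpy, scipy, OpenCV 4.12 (cv2) and the standard library are available. Lean on these libraries where they do the work, as an engineer would, in place of code of your own. Each camera call takes 0.05 s, during which the arm holds its last target. There are 200 camera calls.

### The job

Build a stepped stack from the three long bamboo trays. Set the deep long tray on the rim of the fixed base tray (the one with the pull tab), parallel to it and centred across its width, but stepped about 5 cm lengthwise away from the tab end; then set the shallow divided long tray on the deep tray's rim, stepped back the other way so that it lies straight above the base tray. Let go of both, resting flat.

Things in the scene. Friction and masses are not known exactly. Their poses are not given: they have to be found in the camera images.
- base_tray: Open bamboo tray fixed to the counter, 160 mm long, 52 wide, 40 high, walls 6; soap and a grey box fixed inside, below the rim. A flat pull tab, 36 mm wide, sticks out 27 mm from one short end, 30 mm up. Its origin is the centre of its underside, x along its length, y across, z up. Box from x = -80 to +80 mm; tab on the -x end, so away from the tab is +x.
- deep_tray: Loose open bamboo tray without dividers, 160 mm long, 52 wide, 50 high, walls 6, flat underside, about 0.2 kg; grip it across its width. Its origin is the centre of its underside, x along its length, y across, z up. Both ends alike. Starts upright on the counter, left or right of the base tray.
- shallow_tray: Loose open bamboo tray with two cross dividers, 160 mm long, 52 wide, 30 high, walls 6, flat underside, about 0.15 kg; grip it across its width. Its origin is the centre of its underside, x along its length, y across, z up. Both ends alike. Starts upright on the counter, on the other side of the base tray. (A 90 mm long undivided tray is not needed.)

How it is judged (in metres and radians):
On the way:
1. the deep tray lies flat on the base tray's rim, stepped away from the tab end, and is let go (x of deep_tray in the frame of base_tray between 0.03 and 0.07 m and y of deep_tray in the frame of base_tray between -0.015 and 0.015 m and z of deep_tray in the frame of base_tray between 0.034 and 0.046 m and angle between the x axis of deep_tray and the x axis of base_tray, either way round below 0.2 rad and angle between deep_tray's own z axis and vertical below 0.1 rad and linear speed of deep_tray below 0.02 m/s and angular speed of deep_tray below 0.2 rad/s and contact force between the fingers and deep_tray below 0.1 N), for 0.2 s.
At the end, for the whole second after the job is handed in: Both trays at rest, flat (0.1 rad), parallel to the base tray (0.2 rad), centred across it (15 mm), at resting height (6 mm): the deep one on its rim, underside 40 mm up, stepped 30 to 70 mm away from the tab; the shallow one on that, 90 mm up, within 20 mm of above the base lengthwise (x of deep_tray in the frame of base_tray between 0.03 and 0.07 m and y of deep_tray in the frame of base_tray between -0.015 and 0.015 m and z of deep_tray in the frame of base_tray between 0.034 and 0.046 m and angle between the x axis of each of deep_tray, shallow_tray and the x axis of base_tray, either way round below 0.2 rad and angle between each of deep_tray, shallow_tray's own z axis and vertical below 0.1 rad and x of shallow_tray in the frame of base_tray between -0.02 and 0.02 m and y of shallow_tray in the frame of base_tray between -0.015 and 0.015 m and z of shallow_tray in the frame of base_tray between 0.084 and 0.096 m and linear speed of each of deep_tray, shallow_tray below 0.02 m/s and angular speed of each of deep_tray, shallow_tray below 0.2 rad/s); the robot touches nothing.
It also fails if it takes over 59 s, if anything falls off the work surface, if the arm or the gripper's body presses on something with over 40 N, if the wrist force passes 120 N, or if a joint passes its speed limit or range.

## Working session

There is one attempt and no reset: what is moved stays moved. The work goes in short steps, Python scripts to look and compute and a tool call to move; the robot and the scene stay as the last step left them, time stands still between calls to the robot, and variables do not carry over. Pictures are saved under pics/ and viewed, at most 10 in all, crops included, and the job is handed in when it is done.

Besides the shell and the picture viewer there is one more tool, called after ">>>" in YAML: its name, and indented under it one key for each argument. send_rows: Moves the arm, as the interface text tells. Its arguments: {"type":"object","properties":{"rows":{"type":"array","items":{"type":"array","items":{"type":"number"}}}},"required":["rows"]}

```bash
mkdir -p pics; ls
python3 - <<'E'
from plant import env
import cv2,json
for n in("top","side"):
    s=env.snapshot(n); cv2.imwrite(f"pics/{n}0.png",s["image"][:,:,::-1]); print(n,s["intrinsics"],s["origin"],s["orientation"])
print(env.get_state())
E
```

```text
pics
top [[474.36232879   0.         288.17107526]
 [  0.         474.36232879 203.22238055]
 [  0.           0.           1.        ]] [0.37916286 0.01420371 1.01569214] [-171.29941553   -1.04133761  -91.50471822]
side [[412.68630336   0.         275.7582469 ]
 [  0.         412.68630336 209.10889755]
 [  0.           0.           1.        ]] [ 0.06717073 -0.48500937  0.41804215] [-120.10280933    1.08670431  -43.68674441]
{'time_s': 0.1, 'q': array([ 5.91238398e+01,  2.05942357e+01,  8.65928214e+01, -1.57478090e-03,
        7.29069988e+01, -6.59315269e+00]), 'joint_vel': array([-0.00866525, -0.07284719, -0.10986742,  0.20919722, -0.07434553,
       -0.04763627]), 'effort': array([-7.10022232e-04, -5.28655207e+01, -2.79351014e+01, -2.77859381e-04,
        5.19678259e-03, -1.73876947e-05]), 'eef_pos': array([0.24640519, 0.54634092, 0.193633  ]), 'eef_rot': array([-1.79906393e+02, -9.30484030e-03,  1.55717449e+02]), 'wrist_force': array([-0.06427121, -0.0177214 ,  0.09829746]), 'moment': array([ 0.01233421, -0.01161268, -0.00284136]), 'grip_force': 0.0, 'width': 0.08524261040955329}
```

View pics/top0.png

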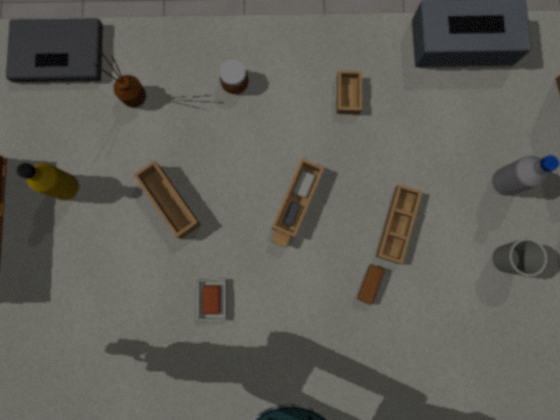

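View pics/side0.png

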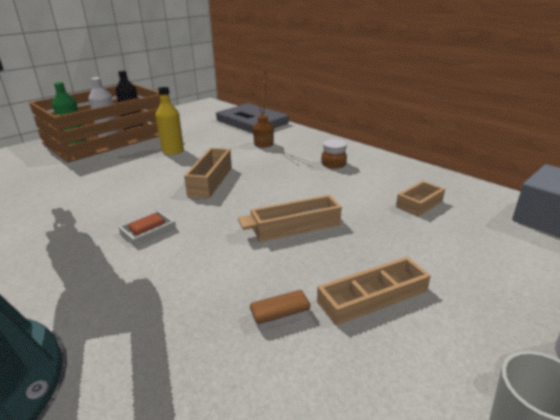

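The top view shows the deep tray near (167,200), the base near (297,200) with its tab at (281,239), and the shallow divided tray near (400,224). A brown block sits at (371,284). Next I'll enlarge the trays.

Run:
```python
import cv2,numpy as np
t=cv2.imread("pics/top0.png")
c=[cv2.convertScaleAbs(cv2.resize(t[155:275,x:x+100],None,fx=5,fy=5,interpolation=cv2.INTER_CUBIC)[:, :],alpha=1.6) for x in(120,250)]
def tile(x,y,w,h,f): return cv2.convertScaleAbs(cv2.resize(t[y:y+h,x:x+w],None,fx=f,fy=f,interpolation=cv2.INTER_CUBIC),alpha=1.6)
# each tile 66x100 px at 4x = 264x400
a=np.hstack([tile(133,155,66,100,4),tile(264,152,66,100,4),tile(366,178,66,100,4)])
cv2.imwrite("pics/crop0.png",a);print(a.shape)
hsv=cv2.cvtColor(t,cv2.COLOR_BGR2HSV)
m=cv2.inRange(hsv,(5,80,40),(25,255,255))
cs,_=cv2.findContours(m,cv2.RETR_EXTERNAL,cv2.CHAIN_APPROX_NONE)
for k in cs:
    if cv2.contourArea(k)>400: print(cv2.contourArea(k),cv2.minAreaRect(k),cv2.boxPoints(cv2.minAreaRect(k)).round(1).tolist())
```

```text
(400, 792, 3)
478.5 ((210.5, 299.5), (29.0, 19.0), 90.0) [[201.0, 285.0], [220.0, 285.0], [220.0, 314.0], [201.0, 314.0]]
579.5 ((370.69866943359375, 284.1369934082031), (17.088008880615234, 37.92133331298828), 20.556045532226562) [[356.0, 298.8999938964844], [369.3999938964844, 263.3999938964844], [385.3999938964844, 269.3999938964844], [372.0, 304.8999938964844]]
1937.5 ((399.2264099121094, 223.70753479003906), (27.197391510009766, 75.96039581298828), 15.945394515991211) [[375.70001220703125, 256.5], [396.6000061035156, 183.5], [422.70001220703125, 190.89999389648438], [401.8999938964844, 264.0]]
2022.5 ((166.4853515625, 199.51019287109375), (79.98472595214844, 27.054182052612305), 55.175514221191406) [[132.5, 174.39999389648438], [154.8000030517578, 159.0], [200.39999389648438, 224.60000610351562], [178.1999969482422, 240.10000610351562]]
1211.0 ((52.499996185302734, 182.50001525878906), (51.42955780029297, 30.857736587524414), 26.56505012512207) [[22.600000381469727, 184.8000030517578], [36.400001525878906, 157.1999969482422], [82.4000015258789, 180.1999969482422], [68.5999984741211, 207.8000030517578]]
2007.5 ((295.3404235839844, 203.169677734375), (25.10202407836914, 88.48981475830078), 23.025493621826172) [[266.5, 239.0], [301.1000061035156, 157.5], [324.20001220703125, 167.39999389648438], [289.6000061035156, 248.8000030517578]]
499.5 ((126.50000762939453, 87.5), (25.45584487915039, 25.45584487915039), 45.0) [[108.5, 87.5], [126.5, 69.5], [144.5, 87.5], [126.5, 105.5]]
987.5 ((349.5, 92.0), (42.0, 25.0), 90.0) [[337.0, 71.0], [362.0, 71.0], [362.0, 113.0], [337.0, 113.0]]
```

View pics/crop0.png

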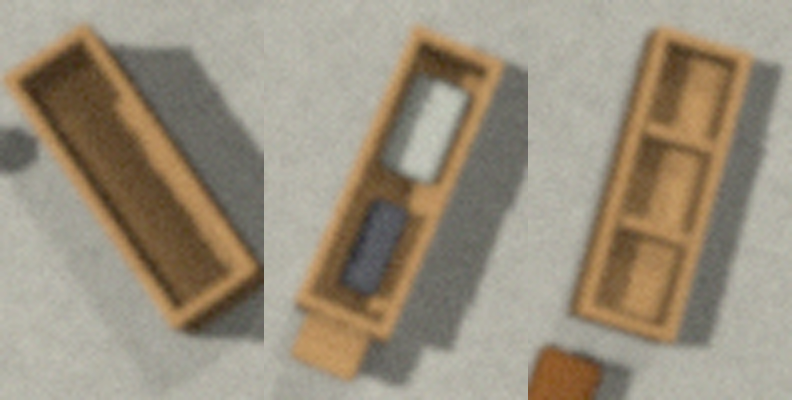

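The crop shows rim corners that I can read off. Deep: (6,77), (87,27), (262,268), (179,322). Base: (418,27), (502,62), (386,338), (297,302). Shallow: (655,29), (750,53), (674,340), (574,312). I'll cast these onto the rim planes.

```bash
cat > h.py <<'E'
import numpy as np
from scipy.spatial.transform import Rotation as R
from plant import env
def ray(s,uv,z):
    K=s["intrinsics"];o=np.array(s["origin"]);M=R.from_euler("xyz",s["orientation"],degrees=True).as_matrix()
    d=(M@np.linalg.solve(K,np.c_[uv,np.ones(len(uv))].T)).T
    return o+d*((z-o[2])/d[:,2])[:,None]
def proj(s,P):
    M=R.from_euler("xyz",s["orientation"],degrees=True).as_matrix()
    c=(np.atleast_2d(P)-s["origin"])@M@np.array(s["intrinsics"]).T
    return c[:,:2]/c[:,2:]
def rect(s,uv,z):
    """corners in order around: c0-c1 short end, c1-c2 long side"""
    p=ray(s,np.array(uv,float),z)[:,:2]; l=(p[2]-p[1]+p[3]-p[0])/2
    return p.mean(0),np.degrees(np.arctan2(l[1],l[0])),np.linalg.norm(l),np.linalg.norm(p[1]-p[0]+p[2]-p[3])/2
def move(tool_pos,tool_rot,target,yaw=None):
    """shift in tool axes (mm) and twist (rad) to reach target with tool down, y axis at yaw deg (mod 180)"""
    M=R.from_euler("xyz",tool_rot,degrees=True).as_matrix(); d=M.T@(np.array(target)-tool_pos)*1e3
    y=np.degrees(np.arctan2(M[1,1],M[0,1])); t=0
    if yaw is not None: t=-np.radians((yaw-y+90)%180-90)
    return d.round(1),round(t,3)
E
python3 - <<'E'
from h import *
s=env.snapshot("top"); sd=env.snapshot("side")
C={"deep":([(6,77),(87,27),(262,268),(179,322)],(133,155),0,.05),"base":([(418,27),(502,62),(386,338),(297,302)],(264,152),264,.04),"shal":([(655,29),(750,53),(674,340),(574,312)],(366,178),528,.03)}
for n,(c,o,x0,z) in C.items():
    uv=(np.array(c)-[x0,0]+.5)/4-.5+o
    r=rect(s,uv,z);print(n,r)
    a=np.radians(r[1]);u=np.array([np.cos(a),np.sin(a)]);v=np.array([-u[1],u[0]])
    print(" side pred corners",proj(sd,[[*(r[0]+i*.08*u+j*.026*v),z] for i,j in((1,1),(1,-1),(-1,-1),(-1,1))]).round(0).tolist())
st=env.get_state();print(st["eef_pos"],st["eef_rot"])
for i,x in enumerate(("deep","shal")):pass
E
```

```text
deep (array([0.5438005 , 0.24369955]), np.float64(-144.86020615965634), np.float64(0.15721864421971332), np.float64(0.04906438153491089))
 side pred corners [[207.0, 177.0], [184.0, 175.0], [209.0, 147.0], [230.0, 148.0]]
base (array([ 0.54109503, -0.02825508]), np.float64(155.36758099605228), np.float64(0.1585809695037836), np.float64(0.048765221646397974))
 side pred corners [[257.0, 223.0], [249.0, 208.0], [328.0, 194.0], [340.0, 206.0]]
shal (array([ 0.48189502, -0.24021304]), np.float64(161.2326797414943), np.float64(0.1574293877175648), np.float64(0.05265106403798927))
 side pred corners [[334.0, 308.0], [314.0, 285.0], [404.0, 255.0], [428.0, 274.0]]
[0.24646888 0.54650017 0.19384096] [-1.79929245e+02 -8.19704369e-03  1.55717957e+02]
```

Run:
```python
from h import *
st=env.get_state();print(move(st["eef_pos"],st["eef_rot"],[.5438,.2437,.15],125.1))
```

```text
(array([-395.6, -153.7,   44. ]), np.float64(-1.036))
```

>>> send_rows:
  rows:
    - [100,-40,-16,4,-0.1]
    - [100,-80,-31,9,-0.21]
    - [100,-120,-46,13,-0.31]
    - [100,-160,-62,18,-0.42]
    - [100,-198,-77,22,-0.52]

```text
time_s: 0.7
eef_pos: [0.3964, 0.3937, 0.172]
eef_rot: [-180.0, -0.0, -174.2]
wrist_force: [-0.2, 0.5, 0.0]
width: 0.0853
grip_force: 0.0
```

Run:
```python
from h import *
st=env.get_state();print(move(st["eef_pos"],st["eef_rot"],[.5438,.2437,.15],125.1),st["eef_pos"],st["eef_rot"])
```

```text
(array([-131.5, -164.1,   22. ]), np.float64(-0.512)) [0.39643379 0.3937469  0.17200271] [-1.79978795e+02 -1.62413826e-02 -1.74229094e+02]
```

>>> send_rows:
  rows:
    - [100,-26,-33,4,-0.1]
    - [100,-53,-66,9,-0.21]
    - [100,-79,-99,13,-0.31]
    - [100,-105,-132,18,-0.42]
    - [100,-132,-164,22,-0.512]

```text
time_s: 1.2
eef_pos: [0.5434, 0.2432, 0.15]
eef_rot: [180.0, -0.0, -144.9]
wrist_force: [0.2, 0.4, 0.0]
width: 0.0852
grip_force: 0.0
```

Run:
```python
from h import *
import cv2
st=env.get_state();print(move(st["eef_pos"],st["eef_rot"],[.5438,.2437,.015],125.1),st["eef_pos"],st["eef_rot"])
cv2.imwrite("pics/a.png",np.vstack([cv2.convertScaleAbs(cv2.resize(env.snapshot(n)["image"][y:y+150,x:x+200,::-1],None,fx=2,fy=2),alpha=1.6) for n,x,y in(("top",80,120),("side",110,80))]))
```

```text
(array([ -0.7,   0.2, 135. ]), np.float64(-0.0)) [0.54338584 0.24317104 0.14999412] [ 1.79987788e+02 -3.45669568e-02 -1.44916328e+02]
```

View pics/a.png

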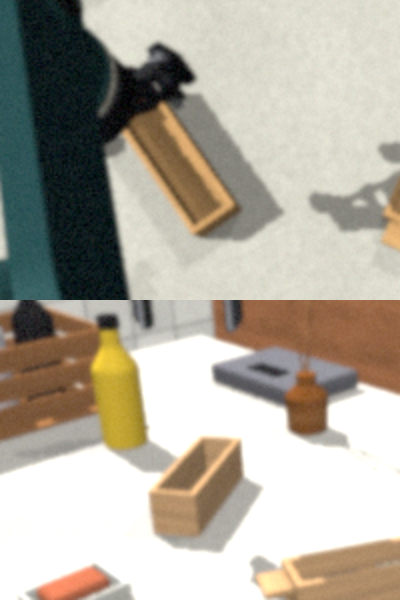

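The top crop shows the gripper displaced outward by parallax. In the side crop the two fingertips are at about (184,93) and (226,94), above the deep tray. I'll check that against projection.

Run:
```python
from h import *
sd=env.snapshot("side")
p=np.array([.5434,.2432,.163]);v=np.array([np.cos(np.radians(125.1)),np.sin(np.radians(125.1)),0])
print(proj(sd,[p+.0426*v,p-.0426*v,p+.057*v,p-.057*v]).round(0))
# rim from the side view: colour mask extremes of deep tray
import cv2
im=sd["image"][:,:,::-1].copy();m=cv2.inRange(cv2.cvtColor(im,cv2.COLOR_BGR2HSV),(5,70,40),(25,255,255));m[:, :180]=0;m[:,240:]=0;m[:140]=0;m[200:]=0
c=max(cv2.findContours(m,0,cv2.CHAIN_APPROX_NONE)[0],key=cv2.contourArea)
print(cv2.approxPolyDP(cv2.convexHull(c),2,True)[:,0].tolist())
```

```text
[[184. 111.]
 [222. 112.]
 [177. 110.]
 [229. 112.]]
[[228, 149], [229, 169], [208, 197], [188, 195], [185, 175], [211, 148]]
```

>>> send_rows:
  rows:
    - [100,0,0,30,0]
    - [100,0,0,60,0]
    - [100,0,0,90,0]
    - [100,0,0,115,0]
    - [100,0,0,135,0]

```text
time_s: 1.85
eef_pos: [0.5407, 0.2456, 0.0139]
eef_rot: [179.9, -0.1, -145.2]
wrist_force: [0.7, 0.8, -0.1]
width: 0.0854
grip_force: 0.0
```

Run:
```python
from h import *
import cv2
cv2.imwrite("pics/b.png",cv2.convertScaleAbs(cv2.resize(env.snapshot("side")["image"][60:220,130:290,::-1],None,fx=3.5,fy=3.5,interpolation=2),alpha=1.3))
print(env.get_state())
```

```text
{'time_s': 1.9, 'q': array([ 1.77399263e+01,  3.23280070e+01,  9.71077210e+01,  2.55493363e-02,
        5.09284061e+01, -1.07119777e+02]), 'joint_vel': array([ 0.05067743, -1.62454468, -0.39067751, -0.10687283,  5.18004352,
       -0.2655587 ]), 'effort': array([-1.68593810e-01, -6.62081838e+01, -2.33546180e+01, -2.47283292e-02,
       -2.66543040e-01, -2.33420532e-02]), 'eef_pos': array([0.53881945, 0.24486171, 0.01120381]), 'eef_rot': array([ 179.87394894,   -0.34219346, -145.15608704]), 'wrist_force': array([-1.16528359,  0.07776248, -2.0206037 ]), 'moment': array([-0.02369505,  0.01838904, -0.02702187]), 'grip_force': 0.0, 'width': 0.08546474749282684}
```

View pics/b.png

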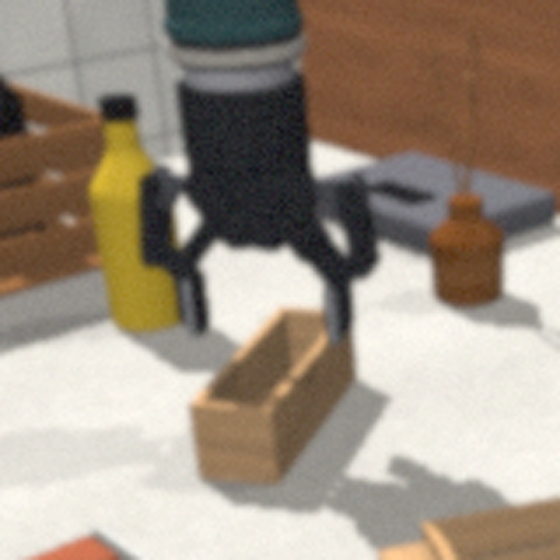

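The crop shows the fingertips at about (200,330) and (343,335), which is full-frame (187,154) and (228,156). They look nearer the far end of the tray than its middle, so I'll check that numerically.

Run:
```python
from h import *
sd=env.snapshot("side");st=env.get_state();print(st["eef_pos"],st["eef_rot"],st["joint_vel"].round(1),st["wrist_force"])
M=R.from_euler("xyz",st["eef_rot"],degrees=True).as_matrix()
print(proj(sd,[st["eef_pos"]+M@[0,y,z] for z in(0,-.013,-.03) for y in(.043,-.043)]).round(0).tolist())
print(ray(sd,[(187,154),(228,156),(207.5,155)],.027))
```

```text
[0.53904523 0.2448612  0.01277016] [ 179.87854544   -0.3411152  -145.14012224] [-0.2 -2.4 -2.1 -0.   2.3 -0.3] [-0.54171837 -0.89803122  0.06399409]
[[190.0, 175.0], [226.0, 178.0], [189.0, 170.0], [225.0, 172.0], [189.0, 163.0], [225.0, 165.0]]
[[0.56178703 0.36246459 0.027     ]
 [0.62469094 0.27831959 0.027     ]
 [0.59348723 0.32006002 0.027     ]]
```

Run:
```python
from h import *
import cv2
st=env.get_state();M=R.from_euler("xyz",st["eef_rot"],degrees=True).as_matrix()
out=[]
for n,x,y in(("top",90,110),("side",120,70)):
    s=env.snapshot(n);im=cv2.convertScaleAbs(cv2.resize(s["image"][y:y+140,x:x+160,::-1],None,fx=2.5,fy=2.5,interpolation=2),alpha=1.4)
    for i,(yy,z) in enumerate(((.043,-.013),(-.043,-.013),(0,-.073))):
        p=(proj(s,[st["eef_pos"]+M@[0,yy,z]])[0]-[x,y])*2.5
        cv2.circle(im,tuple(int(v) for v in p),3,((0,0,255),(0,255,0),(255,0,0))[i],1)
    out.append(im)
cv2.imwrite("pics/c.png",np.hstack(out))
```

```text
(no output)
```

View pics/c.png

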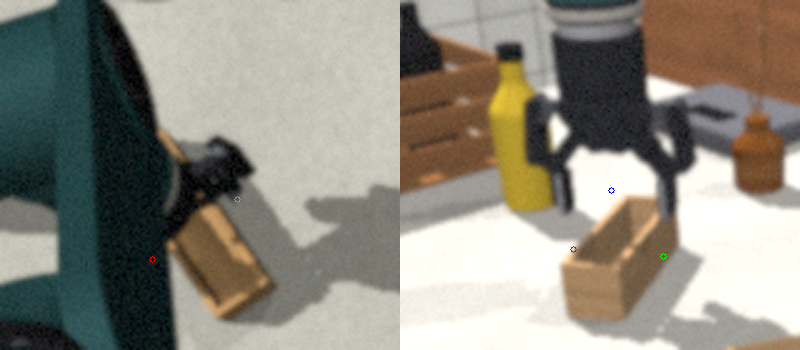

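Run:
```python
from h import *
s=env.snapshot("top");sd=env.snapshot("side")
def tri(a,b):
    A=[];B=[]
    for c,uv in((s,a),(sd,b)):
        o=np.array(c["origin"]);d=ray(c,[uv],0.)[0]-o;d/=np.linalg.norm(d);P=np.eye(3)-np.outer(d,d);A.append(P);B.append(P@o)
    x=np.linalg.solve(sum(A),sum(B));return x.round(3),[np.linalg.norm(P@x-q).round(4) for P,q in zip(A,B)]
for a in((188,178),(182,178),(185,172)): print(a,tri(a,(226.5,156)))
for z in(.02,.04,.06,.08): print(z,ray(sd,[(226.5,156)],z)[0].round(3),ray(sd,[(186,154)],z)[0].round(3), ray(s,[(185,176)],z)[0].round(3))
print(s["origin"],s["orientation"],sd["origin"],sd["orientation"])
st=env.get_state();print(st["eef_pos"],st["q"])
```

```text
(188, 178) (array([0.574, 0.2  , 0.067]), [np.float64(0.0083), np.float64(0.0083)])
(182, 178) (array([0.578, 0.211, 0.061]), [np.float64(0.005), np.float64(0.005)])
(185, 172) (array([0.584, 0.209, 0.061]), [np.float64(0.0118), np.float64(0.0118)])
0.02 [0.632 0.295 0.02 ] [0.569 0.379 0.02 ] [0.595 0.211 0.02 ]
0.04 [0.604 0.256 0.04 ] [0.544 0.336 0.04 ] [0.591 0.207 0.04 ]
0.06 [0.575 0.216 0.06 ] [0.518 0.293 0.06 ] [0.586 0.203 0.06 ]
0.08 [0.547 0.177 0.08 ] [0.493 0.249 0.08 ] [0.582 0.199 0.08 ]
[0.37916286 0.01420371 1.01569214] [-171.29941553   -1.04133761  -91.50471822] [ 0.06717073 -0.48500937  0.41804215] [-120.10280933    1.08670431  -43.68674441]
[0.54335835 0.24551283 0.01668993] [ 1.76783496e+01  3.19464338e+01  9.67719449e+01  2.78633006e-03
  5.11727592e+01 -1.07186539e+02]
```

>>> send_rows:
  rows:
    - [100,0,0,4,0]
    - [100,0,0,8,0]
    - [100,0,0,8,0]
    - [100,0,0,8,0]

```text
time_s: 2.55
eef_pos: [0.5426, 0.2446, 0.0074]
eef_rot: [180.0, -0.0, -145.2]
wrist_force: [0.3, 0.3, -0.6]
width: 0.0857
grip_force: 0.0
```

```bash
cat >> h.py <<'E'
import cv2
def tips(n="side",box=(176,60,236,230),th=45):
    s=env.snapshot(n);g=cv2.cvtColor(s["image"],cv2.COLOR_RGB2GRAY);x0,y0,x1,y1=box
    m=(g[y0:y1,x0:x1]<th).astype(np.uint8);k,l,st,c=cv2.connectedComponentsWithStats(m)
    i=1+np.argmax(st[1:,4]);ys,xs=np.where(l==i);return {int(c+x0):int(ys[xs==c].max()+y0) for c in np.unique(xs)}
E
python3 - <<'E'
from h import *
print(tips());st=env.get_state();print(st["eef_pos"],st["wrist_force"])
E
```

```text
{176: 137, 177: 138, 178: 138, 179: 138, 180: 140, 181: 141, 182: 142, 183: 141, 184: 141, 185: 141, 186: 145, 187: 154, 188: 156, 189: 155, 190: 131, 191: 130, 192: 129, 193: 129, 194: 129, 195: 130, 196: 130, 197: 131, 198: 131, 199: 131, 200: 131, 201: 131, 202: 131, 203: 131, 204: 131, 205: 131, 206: 132, 207: 132, 208: 132, 209: 132, 210: 132, 211: 131, 212: 131, 213: 131, 214: 132, 215: 132, 216: 133, 217: 134, 218: 135, 219: 136, 220: 136, 221: 137, 222: 138, 223: 139, 224: 141, 225: 142, 226: 143, 227: 145, 228: 153, 229: 155, 230: 153, 231: 141, 232: 140, 233: 140, 234: 140, 235: 139}
[0.54271524 0.24465952 0.00744709] [ 0.3554096   0.09663805 -0.37868673]
```

>>> send_rows:
  rows:
    - [100,1,-1,3,0]
    - [100,1,-1,6,0]
    - [100,1,-1,9,0]
    - [100,1,-1,9,0]
    - [100,1,-1,9,0]

```text
time_s: 3.1
eef_pos: [0.5423, 0.2433, -0.0018]
eef_rot: [180.0, -0.0, -145.2]
wrist_force: [-0.0, -0.5, 0.3]
width: 0.0855
grip_force: 0.0
```

Run:
```python
from h import *
t=tips();print({k:v for k,v in t.items() if 184<k<192 or k>225})
st=env.get_state();print(st["eef_pos"],st["wrist_force"])
M=R.from_euler("xyz",st["eef_rot"],degrees=True).as_matrix()
out=[]
for n,x,y in(("top",140,130),("side",170,100)):
    s=env.snapshot(n);f=4.5;im=cv2.convertScaleAbs(cv2.resize(s["image"][y:y+110,x:x+85,::-1],None,fx=f,fy=f,interpolation=2),alpha=2.2)
    out.append(im)
cv2.imwrite("pics/d.png",np.hstack(out))
```

```text
{185: 145, 186: 146, 187: 151, 188: 157, 189: 160, 190: 159, 191: 135, 226: 147, 227: 148, 228: 151, 229: 159, 230: 159, 231: 146, 232: 145, 233: 144, 234: 144, 235: 144}
[ 0.54243238  0.24332492 -0.00168263] [-0.02623289  0.27871615  0.39555136]
```

View pics/d.png

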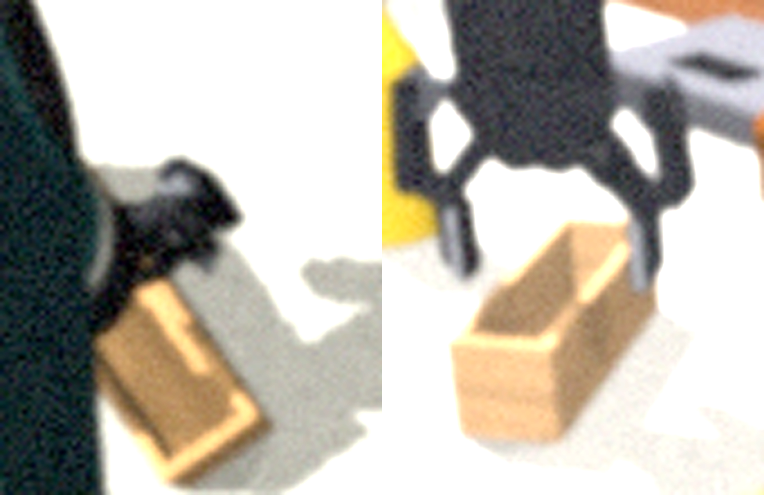

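The left (top) panel shows the right fingertip at about (207,265), full-frame (186,189). The right (side) panel shows the same tip at about (640,288), full-frame (227,163). I'll triangulate it.

Run:
```python
from h import *
s=env.snapshot("top");sd=env.snapshot("side")
def tri(a,b):
    A=[];B=[]
    for c,uv in((s,a),(sd,b)):
        o=np.array(c["origin"]);d=ray(c,[uv],0.)[0]-o;d/=np.linalg.norm(d);P=np.eye(3)-np.outer(d,d);A.append(P);B.append(P@o)
    x=np.linalg.solve(sum(A),sum(B));return x.round(3),[np.linalg.norm(P@x-q).round(4) for P,q in zip(A,B)]
print(tri((186,189),(227.3,163)))
st=env.get_state();M=R.from_euler("xyz",st["eef_rot"],degrees=True).as_matrix()
print(st["eef_pos"]+M@[0,.05,-.013],st["eef_pos"]+M@[0,-.05,-.013])
print(proj(s,[st["eef_pos"]+M@[0,y,-.073] for y in(.05,-.05)]))
```

```text
(array([0.562, 0.201, 0.051]), [np.float64(0.002), np.float64(0.002)])
[0.51395701 0.28441169 0.01146948] [0.5711005  0.20234695 0.01148005]
[[142.61279716 211.17380806]
 [184.06514186 182.18163304]]
```

The tip is about 40 mm higher than the reported TCP implies, and its xy is right. I'll lower carefully while watching the force.

>>> send_rows:
  rows:
    - [100,0,0,3,0]
    - [100,0,0,6,0]
    - [100,0,0,9,0]
    - [100,0,0,9,0]

```text
time_s: 3.75
eef_pos: [0.5419, 0.2431, -0.0112]
eef_rot: [180.0, -0.1, -145.2]
wrist_force: [-0.4, 0.6, 0.1]
width: 0.085
grip_force: 0.0
```

Run:
```python
from h import *
t=tips();print({k:v for k,v in t.items() if 184<k<192 or k>225})
st=env.get_state();print(st["eef_pos"],st["wrist_force"])
```

```text
{185: 149, 186: 149, 187: 152, 188: 158, 189: 163, 190: 163, 191: 140, 226: 151, 227: 152, 228: 154, 229: 164, 230: 163, 231: 158, 232: 149, 233: 149, 234: 148, 235: 148}
[ 0.54208594  0.24318079 -0.01102985] [-0.3689875   0.13308631  0.11760033]
```

>>> send_rows:
  rows:
    - [100,0,0,3,0]
    - [100,0,0,6,0]
    - [100,0,0,9,0]
    - [100,0,0,12,0]
    - [100,0,0,14,0]

```text
time_s: 4.3
eef_pos: [0.5422, 0.2432, -0.025]
eef_rot: [180.0, -0.0, -145.2]
wrist_force: [-0.0, 0.3, 0.3]
width: 0.0853
grip_force: 0.0
```

>>> send_rows:
  rows:
    - [30,0,0,0,0]
    - [0,0,0,0,0]
    - [0,0,0,0,0]
    - [0,0,0,0,0]
    - [0,0,0,0,0]

```text
time_s: 4.8
eef_pos: [0.5427, 0.2434, -0.0243]
eef_rot: [-180.0, 0.0, -145.2]
wrist_force: [-0.0, 0.1, 2.0]
width: 0.0512
grip_force: 63.4
```

>>> send_rows:
  rows:
    - [0,0,0,-15,0]
    - [0,0,0,-45,0]
    - [0,0,0,-75,0]
    - [0,0,0,-105,0]
    - [0,0,0,-125,0]

```text
time_s: 5.3
eef_pos: [0.5431, 0.2435, 0.1034]
eef_rot: [-180.0, 0.1, -145.1]
wrist_force: [-0.2, -0.5, -2.1]
width: 0.0514
grip_force: 62.9
```

Run:
```python
from h import *
st=env.get_state();print(move(st["eef_pos"],st["eef_rot"],[.5865,-.0491,.1],65.4),st["eef_pos"],st["wrist_force"],st["width"],st["q"])
```

```text
(array([ 131.6, -265. ,    3.3]), np.float64(1.038)) [0.54307743 0.2435479  0.10340204] [-0.19935139 -0.50124528 -2.07070019] 0.05140628339370731 [ 1.75102851e+01  2.54431103e+01  9.30272659e+01 -5.87881607e-03
  6.13928966e+01 -1.07337145e+02]
```

>>> send_rows:
  rows:
    - [0,10,-20,0,0.08]
    - [0,23,-46,0,0.18]
    - [0,36,-73,0,0.29]
    - [0,49,-99,0,0.39]
    - [0,62,-125,0,0.5]

```text
time_s: 5.8
eef_pos: [0.5627, 0.1042, 0.1012]
eef_rot: [-180.0, 0.0, -174.0]
wrist_force: [1.0, 0.2, -1.6]
width: 0.0519
grip_force: 62.6
```

Run:
```python
from h import *
st=env.get_state();print(move(st["eef_pos"],st["eef_rot"],[.5865,-.0491,.1],65.4),st["eef_pos"])
```

```text
(array([  -7.8, -154.9,    1.2]), np.float64(0.534)) [0.56267843 0.10419226 0.10121996]
```

>>> send_rows:
  rows:
    - [0,-2,-35,0,0.11]
    - [0,-4,-68,0,0.22]
    - [0,-6,-101,0,0.34]
    - [0,-7,-132,0,0.45]
    - [0,-8,-155,0,0.534]

```text
time_s: 6.3
eef_pos: [0.5876, -0.0499, 0.1012]
eef_rot: [-180.0, 0.0, 155.3]
wrist_force: [0.9, 0.8, -2.0]
width: 0.0512
grip_force: 62.7
```

>>> send_rows:
  rows:
    - [0,0,0,0,0]
    - [0,0,0,10,0]
    - [0,0,0,25,0]
    - [0,0,0,40,0]
    - [0,0,0,50,0]

```text
time_s: 6.8
eef_pos: [0.5862, -0.0465, 0.049]
eef_rot: [-180.0, -0.1, 155.7]
wrist_force: [0.1, 0.2, -1.5]
width: 0.0513
grip_force: 63.0
```

Run:
```python
from h import *
st=env.get_state();print(move(st["eef_pos"],st["eef_rot"],[.5865,-.0491,.022],65.4),st["eef_pos"],st["eef_rot"])
ims=[]
for n,x,y in(("top",220,120),("side",220,120)):
    ims.append(cv2.convertScaleAbs(cv2.resize(env.snapshot(n)["image"][y:y+140,x:x+150,::-1],None,fx=2.6,fy=2.6,interpolation=2),alpha=1.5))
cv2.imwrite("pics/e.png",np.hstack(ims))
```

```text
(array([-1.4, -2.3, 27. ]), np.float64(0.006)) [ 0.58620986 -0.04645844  0.04900504] [-1.79979184e+02 -1.39537766e-01  1.55723227e+02]
```

View pics/e.png

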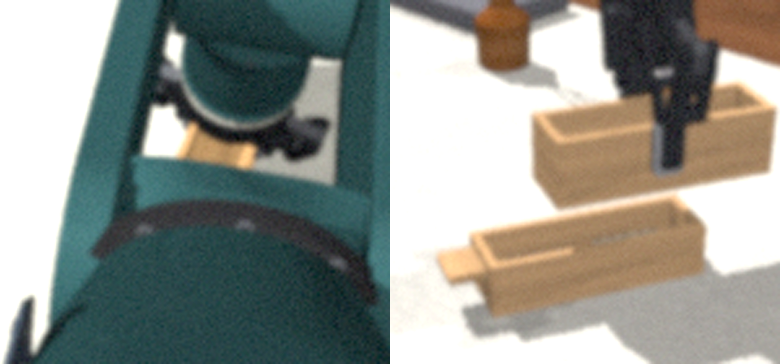

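The side crop shows the deep tray level above the base and parallel to it, stepped away from the tab. I'll lower it now.

>>> send_rows:
  rows:
    - [0,-1,-2,8,0]
    - [0,-1,-2,16,0]
    - [0,-1,-2,23,0]
    - [0,-1,-2,27,0]
    - [0,-1,-2,27,0]

```text
time_s: 7.4
eef_pos: [0.5872, -0.0501, 0.0227]
eef_rot: [-180.0, -0.1, 155.6]
wrist_force: [-0.6, 0.7, -2.0]
width: 0.0514
grip_force: 63.0
```

>>> send_rows:
  rows:
    - [0,0,0,2,0]
    - [0,0,0,4,0]
    - [0,0,0,5.5,0]
    - [0,0,0,5.5,0]
    - [0,0,0,5.5,0]

```text
time_s: 7.9
eef_pos: [0.5878, -0.0502, 0.018]
eef_rot: [-180.0, 0.0, 155.6]
wrist_force: [0.1, -0.5, -2.0]
width: 0.0516
grip_force: 63.0
```

>>> send_rows:
  rows:
    - [0,0,0,0.7,0]
    - [0,0,0,1.4,0]
    - [0,0,0,2,0]
    - [0,0,0,2,0]
    - [0,0,0,2,0]

```text
time_s: 8.4
eef_pos: [0.5877, -0.0502, 0.0159]
eef_rot: [-180.0, -0.0, 155.6]
wrist_force: [0.4, 0.7, -1.6]
width: 0.0513
grip_force: 63.0
```

>>> send_rows:
  rows:
    - [0,0,0,0.7,0]
    - [0,0,0,1.3,0]
    - [0,0,0,1.3,0]
    - [0,0,0,1.3,0]

```text
time_s: 8.8
eef_pos: [0.5879, -0.0502, 0.0156]
eef_rot: [-180.0, 0.0, 155.6]
wrist_force: [-2.6, 0.1, 8.2]
width: 0.0514
grip_force: 64.4
```

Contact: the force has risen to +8 N. I'll release and rise.

>>> send_rows:
  rows:
    - [30,0,0,0,0]
    - [70,0,0,0,0]
    - [100,0,0,0,0]
    - [100,0,0,0,0]
    - [100,0,0,0,0]

```text
time_s: 9.3
eef_pos: [0.5878, -0.0502, 0.0145]
eef_rot: [-180.0, -0.0, 155.6]
wrist_force: [0.3, -0.1, -0.5]
width: 0.0856
grip_force: 0.0
```

>>> send_rows:
  rows:
    - [100,0,0,-15,0]
    - [100,0,0,-45,0]
    - [100,0,0,-85,0]
    - [100,0,0,-125,0]
    - [100,0,0,-160,0]

```text
time_s: 9.8
eef_pos: [0.5879, -0.0502, 0.1765]
eef_rot: [180.0, 0.0, 155.6]
wrist_force: [0.5, -0.4, 0.2]
width: 0.0853
grip_force: 0.0
```

Run:
```python
from h import *
st=env.get_state();print(move(st["eef_pos"],st["eef_rot"],[.4819,-.2402,.12],71.2),st["eef_pos"],st["eef_rot"],st["q"],st["width"])
```

```text
(array([  18.1, -216.8,   56.5]), np.float64(-0.098)) [ 0.58793877 -0.05020211  0.17650564] [1.79994920e+02 4.66487431e-02 1.55604606e+02] [-1.15820784e+01  2.06579906e+01  8.91046912e+01 -5.73122614e-03
  7.01907046e+01 -7.71847462e+01] 0.08525558455058758
```

>>> send_rows:
  rows:
    - [100,4,-43,5,-0.02]
    - [100,7,-87,10,-0.04]
    - [100,11,-130,20,-0.06]
    - [100,15,-174,30,-0.08]
    - [100,18,-217,40,-0.098]

```text
time_s: 10.3
eef_pos: [0.4806, -0.2416, 0.1344]
eef_rot: [-180.0, 0.0, 161.3]
wrist_force: [0.2, 0.4, -0.2]
width: 0.0854
grip_force: 0.0
```

Run:
```python
from h import *
st=env.get_state();print(move(st["eef_pos"],st["eef_rot"],[.4819,-.2402,.12],71.2),st["eef_pos"],st["eef_rot"],st["q"])
s=env.snapshot("top");sd=env.snapshot("side")
# deep tray check + shallow check view
ims=[cv2.convertScaleAbs(cv2.resize(c["image"][y:y+130,x:x+100,::-1],None,fx=4,fy=4,interpolation=2),alpha=1.5) for c,x,y in((s,250,140),(sd,230,130))]
cv2.imwrite("pics/f.png",np.hstack(ims))
```

```text
(array([-0.7,  1.7, 14.4]), np.float64(0.001)) [ 0.48063585 -0.2415935   0.13438284] [-1.79986851e+02  1.48614904e-02  1.61281278e+02] [-3.40385892e+01  1.91636214e+01  9.83391779e+01 -9.87241734e-03
  6.24793936e+01 -1.05315305e+02]
```

View pics/f.png

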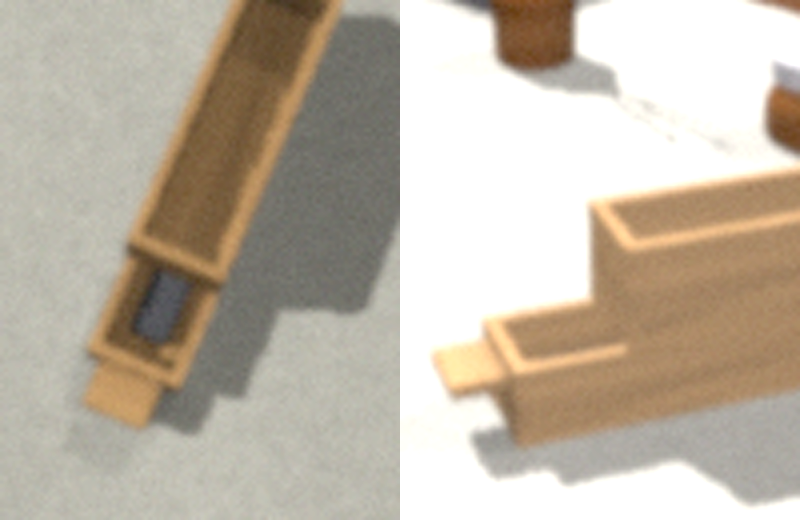

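The deep tray rests flat. In the top crop its tab-end rim corners are at (132,240) and (220,277), and the base's are at (90,348) and (180,385).

Run:
```python
from h import *
s=env.snapshot("top")
f=lambda c:(np.array(c)+.5)/4-.5+[250,140]
d=ray(s,f([(132,240),(220,277)]),.09)[:,:2].mean(0);b=ray(s,f([(90,348),(180,385)]),.04)[:,:2].mean(0)
a=np.radians(-24.6);u=np.array([np.cos(a),np.sin(a)]);v=np.array([-u[1],u[0]])
print("step",(d-b)@u,(d-b)@v,"base centre",b+.08*u,"deep",d+.08*u)
```

```text
step 0.05265649381400662 0.0009805033887386753 base centre [ 0.5425154  -0.02930069] deep [ 0.59080075 -0.05032907]
```

>>> send_rows:
  rows:
    - [100,-1,1,25,0]
    - [100,-1,1,50,0]
    - [100,-1,1,75,0]
    - [100,-1,1,100,0]
    - [100,-1,1,125,0]

```text
time_s: 10.95
eef_pos: [0.4841, -0.2387, 0.009]
eef_rot: [180.0, 0.1, 161.3]
wrist_force: [-0.2, 0.1, 0.2]
width: 0.0854
grip_force: 0.0
```

>>> send_rows:
  rows:
    - [100,0,0,10,0]
    - [100,0,0,20,0]
    - [100,0,0,30,0]
    - [100,0,0,38,0]
    - [100,0,0,43,0]

```text
time_s: 11.45
eef_pos: [0.4832, -0.2398, -0.0336]
eef_rot: [-180.0, 0.0, 161.2]
wrist_force: [0.3, 0.5, 0.2]
width: 0.0856
grip_force: 0.0
```

>>> send_rows:
  rows:
    - [40,0,0,0,0]
    - [0,0,0,0,0]
    - [0,0,0,0,0]
    - [0,0,0,0,0]
    - [0,0,0,0,0]

```text
time_s: 11.95
eef_pos: [0.4835, -0.2402, -0.0327]
eef_rot: [-180.0, 0.1, 161.2]
wrist_force: [-0.9, -0.5, 7.0]
width: 0.0504
grip_force: 63.8
```

>>> send_rows:
  rows:
    - [0,0,0,-15,0]
    - [0,0,0,-50,0]
    - [0,0,0,-95,0]
    - [0,0,0,-140,0]
    - [0,0,0,-180,0]

```text
time_s: 12.45
eef_pos: [0.4827, -0.2394, 0.1485]
eef_rot: [180.0, 0.0, 161.2]
wrist_force: [0.5, -0.2, -1.9]
width: 0.0508
grip_force: 63.1
```

Run:
```python
from h import *
st=env.get_state();print(move(st["eef_pos"],st["eef_rot"],[.5432,-.0294,.14],65.4),st["eef_pos"],st["wrist_force"],st["width"])
```

```text
(array([ 10.3, 218.3,   8.5]), np.float64(0.102)) [ 0.48268099 -0.23943231  0.14845903] [ 0.46330408 -0.15380963 -1.90902403] 0.05081668622771555
```

>>> send_rows:
  rows:
    - [0,2,30,0,0.02]
    - [0,4,75,2,0.04]
    - [0,6,125,5,0.06]
    - [0,8,175,7,0.08]
    - [0,10,218,8,0.102]

```text
time_s: 12.95
eef_pos: [0.5433, -0.0277, 0.1382]
eef_rot: [180.0, -0.1, 155.3]
wrist_force: [0.6, 0.1, -1.5]
width: 0.051
grip_force: 63.3
```

>>> send_rows:
  rows:
    - [0,0,0,0,0]
    - [0,0,0,15,0]
    - [0,0,0,30,0]
    - [0,0,0,45,0]
    - [0,0,0,50,0]

```text
time_s: 13.45
eef_pos: [0.5419, -0.0304, 0.087]
eef_rot: [-179.9, -0.2, 155.4]
wrist_force: [-0.9, 0.4, -2.2]
width: 0.0511
grip_force: 63.5
```

Run:
```python
from h import *
st=env.get_state();print(move(st["eef_pos"],st["eef_rot"],[.5432,-.0294,.064],65.4),st["eef_pos"],st["eef_rot"])
cv2.imwrite("pics/g.png",cv2.convertScaleAbs(cv2.resize(env.snapshot("side")["image"][110:250,220:370,::-1],None,fx=4,fy=4,interpolation=2),alpha=1.4))
```

```text
(array([-0.8,  1.5, 23. ]), np.float64(-0.001)) [ 0.54188894 -0.03042198  0.0869669 ] [-179.93277041   -0.18656305  155.36824717]
```

View pics/g.png

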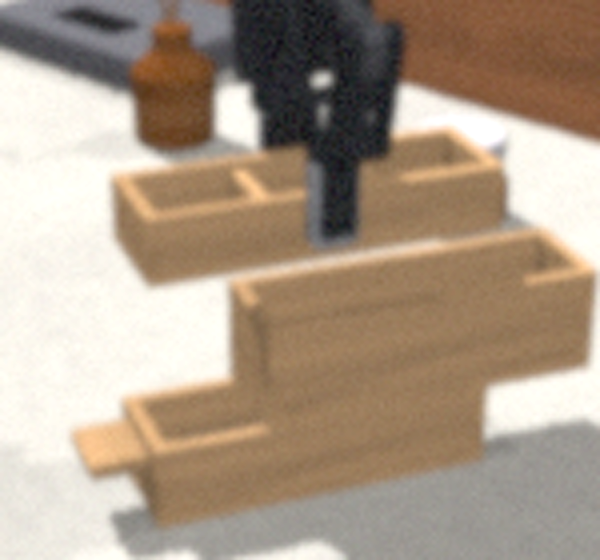

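The shallow tray is held level, above the base and parallel to it. Its left end at (115,180) lines up with the base's left end at (125,400), and the fingertips at (330,240) are above its underside. I'll lower it.

>>> send_rows:
  rows:
    - [0,-1,1,7,0]
    - [0,-1,1,14,0]
    - [0,-1,1,20,0]
    - [0,-1,1,23,0]
    - [0,-1,1,23,0]

```text
time_s: 14.0
eef_pos: [0.5446, -0.0296, 0.0651]
eef_rot: [-180.0, -0.1, 155.4]
wrist_force: [-1.6, -0.3, -2.3]
width: 0.0511
grip_force: 63.6
```

>>> send_rows:
  rows:
    - [0,0,0,2,0]
    - [0,0,0,4,0]
    - [0,0,0,5,0]
    - [0,0,0,5,0]
    - [0,0,0,5,0]

```text
time_s: 14.5
eef_pos: [0.5451, -0.0296, 0.0607]
eef_rot: [-180.0, 0.0, 155.4]
wrist_force: [0.5, 0.9, -2.1]
width: 0.0509
grip_force: 63.6
```

>>> send_rows:
  rows:
    - [0,0,0,1,0]
    - [0,0,0,2,0]
    - [0,0,0,2.5,0]
    - [0,0,0,2.5,0]
    - [0,0,0,2.5,0]

```text
time_s: 15.0
eef_pos: [0.545, -0.0296, 0.0581]
eef_rot: [-180.0, -0.0, 155.4]
wrist_force: [-0.8, 0.8, -1.8]
width: 0.0511
grip_force: 63.6
```

>>> send_rows:
  rows:
    - [0,0,0,0.7,0]
    - [0,0,0,1.3,0]
    - [0,0,0,1.3,0]
    - [0,0,0,1.3,0]

```text
time_s: 15.4
eef_pos: [0.5452, -0.0296, 0.0573]
eef_rot: [-180.0, 0.0, 155.4]
wrist_force: [-2.7, -0.1, 5.7]
width: 0.0513
grip_force: 64.3
```

>>> send_rows:
  rows:
    - [30,0,0,0,0]
    - [70,0,0,0,0]
    - [100,0,0,0,0]
    - [100,0,0,0,0]
    - [100,0,0,0,0]

```text
time_s: 15.9
eef_pos: [0.5451, -0.0296, 0.0567]
eef_rot: [-180.0, -0.0, 155.4]
wrist_force: [-0.1, 0.3, 0.6]
width: 0.0854
grip_force: 0.0
```

>>> send_rows:
  rows:
    - [100,0,0,-15,0]
    - [100,0,0,-45,0]
    - [100,0,0,-80,0]
    - [100,0,0,-110,0]
    - [100,0,0,-130,0]

```text
time_s: 16.4
eef_pos: [0.546, -0.0298, 0.1891]
eef_rot: [180.0, 0.2, 155.4]
wrist_force: [-0.0, -0.0, -0.9]
width: 0.0851
grip_force: 0.0
```

>>> send_rows:
  rows:
    - [100,0,-40,0,0]
    - [100,0,-80,0,0]
    - [100,0,-120,0,0]
    - [100,0,-160,0,0]
    - [100,0,-200,0,0]

```text
time_s: 16.9
eef_pos: [0.4609, -0.2126, 0.1869]
eef_rot: [-180.0, 0.0, 155.4]
wrist_force: [0.9, -0.7, -0.3]
width: 0.0854
grip_force: 0.0
```

Run:
```python
from h import *
s=env.snapshot("top");a=np.radians(-24.6);u=np.array([np.cos(a),np.sin(a)]);v=np.array([-u[1],u[0]])
h=cv2.cvtColor(s["image"],cv2.COLOR_RGB2HSV);m=cv2.inRange(h,(5,80,40),(25,255,255));m[:,:240]=0;m[:,355:]=0;m[:110]=0;m[262:]=0
c=max(cv2.findContours(m,0,cv2.CHAIN_APPROX_NONE)[0],key=cv2.contourArea)[:,0].astype(float)
# long side edges of the silhouette near the middle, cast onto the shallow rim (z=.12); expected rim centre = base centre
p=ray(s,c,.12)[:,:2]-[.5418,-.0288];x,y=p@u,p@v
k=abs(x)<.04;print("shallow sides y:",np.median(y[k&(y>0)]),np.median(y[k&(y<0)]))
sd=env.snapshot("side");hs=cv2.inRange(cv2.cvtColor(sd["image"],cv2.COLOR_RGB2HSV),(5,60,40),(25,255,255))
base=np.array([.5418,-.0288])
print("pred side corners shallow rim",proj(sd,[[*(base+i*.08*u+j*.026*v),.12] for i,j in((1,1),(1,-1),(-1,-1),(-1,1))]).round(0).tolist())
hs[:,:230]=0;hs[:,370:]=0;hs[:120]=0;hs[260:]=0
c=max(cv2.findContours(hs,0,cv2.CHAIN_APPROX_NONE)[0],key=cv2.contourArea)
print(cv2.approxPolyDP(c,2.0,True)[:,0].tolist())
st=env.get_state();print(st["time_s"],st["eef_pos"],st["wrist_force"])
```

```text
shallow sides y: 0.026125493900691174 -0.02489083901348246
pred side corners shallow rim [[330.0, 155.0], [343.0, 166.0], [255.0, 181.0], [247.0, 169.0]]
[[368, 177], [355, 167], [347, 168], [344, 153], [331, 154], [324, 151], [320, 158], [250, 169], [251, 183], [258, 194], [277, 193], [278, 203], [252, 209], [250, 215], [238, 219], [243, 228], [252, 227], [260, 241], [338, 225], [342, 205], [366, 199]]
17.0 [ 0.46012704 -0.21537669  0.18686229] [0.50184811 0.34372794 0.64413729]
```

>>> send_rows:
  rows:
    - [100,0,0,0,0]
    - [100,0,0,0,0]
    - [100,0,0,0,0]

```text
time_s: 17.3
eef_pos: [0.4621, -0.2103, 0.1868]
eef_rot: [180.0, -0.0, 155.5]
wrist_force: [0.7, -0.1, -0.1]
width: 0.0852
grip_force: 0.0
```

```bash
python3 -c "
from plant import env
print(env.hand_in())"
```

```text
the job is handed in; nothing more can be done
None
```

I built the stepped stack and handed it in at about 17 s; no verdict came back. By camera the deep tray is stepped about 53 mm from the tab and about 1 mm off centre, and the shallow tray is within about 4 mm of straight above the base. Both are released, with the arm clear.

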